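Set a fixture bar's overhang and hold it for drilling

TASK

Lift the clear guard of the bar stand by its black handle until it rests gently on its open stop and leave it there. Then slide the aluminium fixture bar along the deck, flat and without lifting it off, out to its blue end's side until the blue end lines up with the tip of the red pointer. It then reaches out so far that it would tip off if let go, so finish while still holding it down flat and still on the deck; leave the bottle, the jar and the tape roll alone.

Things in the scene. Friction and masses are not known exactly. Their poses are not given: they have to be found in the camera images.
- station: bar stand fixed on the bench: dark base 210 (x) x 190 (y) x 10 mm; on its middle a narrow deck, 30 mm wide, y from -85 to +85 mm, white top 50 mm above the bench. Origin: centre of the underside; x to the hinge side, y along the deck, the way the bar slides out, z up. Two posts 12 mm wide, 82 high, at x -66, y +-60 mm; two blue hinge brackets, 100 high, at x 76 to 109, y +-78 mm
- deck_end (a point): middle of the deck's top edge at its outer (+y) end, 85 mm from the station's origin; the bar overhangs beyond it
- guard (a joint): hinge of the clear, yellow-edged guard (136 mm wide along y, 0.25 kg, no spring): 0 = closed, level on the front posts; grows as the front is lifted; 1.8 rad = on its open stop, leaning back past upright, where it stays by its weight. Below about 1.57 rad it falls shut if let go. Let it meet the stop slower than 1.5 rad/s
- guard_handle (a point): centre of the guard's black handle rod, 12 mm thick, along the station's y between arms at y +-45 mm, 25 mm clear of the guard's front edge, 185 mm from the hinge axis (and 3 mm above it, closed). Closed: 89 mm above the bench at station x = -100 mm; on the stop: about x = +130 mm, 266 mm high. It may turn in fingers that keep pointing down
- guard_hinge (a point): centre of the guard's hinge axis, which runs along the station's y, 86 mm above the bench at the station's x = +85 mm
- bar: loose aluminium bar with two rows of dark holes, 50 wide (x) x 300 long (y) x 8 mm, 0.36 to 0.54 kg, lying flat along the deck; origin: centre of its underside; y points to its blue end. It is 10 mm wider than the deck on each side, so it can be pinched across its 50 mm width from above
- bar_end (a point): top edge, middle of the blue-banded outer end of the bar (bar y = +150 mm, 8 mm above its underside)
- bar_tail (a point): top edge, middle of the plain inner end of the bar (bar y = -150 mm)
- gauge: fixed pointer gauge beside the bar's path: round foot 48 mm, post and red pointer, 75 mm high; its axes are parallel to the station's. Origin on the bench near the pointer's tip; its y = 0 is the line that the bar's blue end must reach
- mark (a point): tip of the red pointer (4 mm wide), 58 mm above the bench (the height of the bar's top), some 11 mm beside the bar's long edge, 165 to 215 mm beyond the deck's end along the station's y
- bottle: bystander: small amber flux bottle with a red cap and needle, 34 x 34 x 106 mm, standing; origin at its foot
- jar: bystander: white screw-top jar 58 mm wide, 60 mm high, standing; origin at its foot
- tape: bystander: roll of yellow tape lying flat, 62 x 67 x 18 mm; origin at its underside
There are look-alikes about, which are no part of the job. Leave any green or purple look-alike of the gauge alone.

How it is judged:
On the way, in this order (a step that is already met when the one before it is completed fails the run):
1. the guard rests on its open stop, let go (value of joint guard above 1.74 rad and contact force between the fingers and guard below 0.1 N and velocity of joint guard below 0.1 rad/s), for 0.2 s.
2. the bar's blue end is level with the red pointer, the bar flat on the deck (y of bar_end in the frame of gauge between -0.006 and 0.006 m and angle between bar's own z axis and vertical below 0.045 rad and z of bar in the frame of station between 0.045 and 0.058 m and x of bar_end in the frame of station between -0.02 and 0.02 m and angle between the y axis of bar and the y axis of station, either way round below 0.12 rad), for 0.2 s.
At the end, for the whole second after the job is handed in: Guard on its open stop (over 1.74 rad), let go. Blue end within 6 mm of the pointer along the stand; bar still, flat (0.045 rad), along the deck (0.12 rad; end within 20 mm sideways), bearing on it (over 0.5 N), at deck height (-5 to +8 mm), clear of the gauge, fingers on it (over 1 N) (all of step 2 and value of joint guard above 1.74 rad and contact force between the fingers and guard below 0.1 N and contact force between the fingers and bar above 1 N and contact force between bar and station above 0.5 N and contact force between bar and gauge below 0.3 N and linear speed of bar below 0.02 m/s); the arm keeps its last pose, push and grip.
It fails at once if the guard is flung onto its stop (value of joint guard above 1.65 rad and velocity of joint guard above 1.5 rad/s).
It fails at once if the guard is let fall shut (velocity of joint guard below -2 rad/s).
It fails at once if the bar tips (angle between bar's own z axis and vertical above 0.15 rad).
It fails at once if the bar is lifted off the deck (z of bar in the frame of station above 0.068 m).
It fails at once if the bottle, jar or tape roll is disturbed (distance of any of bottle, jar, tape from where it was at the start of the episode above 0.02 m or angle between any of bottle, jar, tape's own z axis and vertical above 0.3 rad).
It also fails if it takes over 54 s, if anything falls off the work surface, if the arm or the gripper's body presses on something with over 40 N, if the wrist force passes 120 N, or if a joint passes its speed limit or range.

ROBOT

A 6-joint arm with a two-finger parallel gripper is mounted at the origin on a cart in front of the work surface, level with it; the furniture and walls round the work are solid. World frame = base frame: x ahead of the robot, y to its left, z up, the work surface at z = 0. Lengths are in m, angles in rad, forces in N, time in s.
With the tool pointing down it reaches from about 0.325 to 0.9 m from the base axis. Payload 3.5 kg.
Tool frame: the origin (TCP) lies at the very end of the fingers, on their centre line; the grasp point (between the pads) lies 19 mm behind it; z points along the fingers, y is the line along which they close (so a half turn about z gives the same grasp; the last joint's range is limited). The gripper opens to 85 mm and grips with 20 to 120 N. Pads are 22 mm wide; open, the fingers measure 114 mm over their backs; the gripper's body (76 mm by 85 mm) begins 54 mm behind the grasp point. The pads swing forward as they close: fully open they stand 13 mm farther back than shut.
Start: joints at [-1.431, 0.276, -0.026, 1.268, 0, 1.467], TCP at [0.15, -0.607, 0.195] pointing down, gripper open.
Joint ranges: [-3.12, 3.12], [-0.85, 1.88], [-1.08, 1.24], [-1.95, 2.15], [-1.57, 1.53], [-3.14, 3.14]. Speed limits (rad/s): [2.57, 2.57, 3.14, 3.14, 3.14, 3.14].

INTERFACE

Orientations are given as a rotation vector (axis times angle).
In Python, from rig import read_state, eyes, manip gives the robot as it stands. The module is installed in compiled form; this text tells all that it offers.
- The arm moves only by the tool play_rows, never from a script. Its argument "commands" is a list of rows, each a list of 3 entries, a list of its own where there are three numbers: the turn, a rotation vector about the tool's x, y, z in units of 6 degrees (1.0 is 6 degrees), then the shift along the tool's x, y, z in units of 40 mm (1.0 is 40 mm), then the closure, from 0 (fully open) to 1 (shut). In form: [[[wx, wy, wz], [dx, dy, dz], jaw], ...]. A call has 1 to 20 rows; each row shifts and turns the commanded pose from where the row before left it, along the tool's axes as they then stand; what a row does not reach is not made up. A row lasts 1/12 s, in which the tool goes at most 41.7 mm and 7.16 degrees, less where a joint would pass 70% of its speed; a pose out of reach is approached as far as the arm can. A call is refused whole if a number of a shift passes 1 or a number of a turn 1, either way. A call with a gripper value outside its range is refused whole. The fingers move at their own pace and stop on an object; the grip force is fixed at half the most. Time passes only in rows, so rows that do not move let the fingers close. It gives the time, the measured TCP pose, the force, the opening and the grip force at its end, in the units of the state.
- read_state(): the state, without advancing time (a new reading comes with each control period).
- eyes.snapshot(name): name is "side" or "top"; returns a dict with "img" (384x512x3 uint8, red, green, blue), "fx", "fy", "cx", "cy" (pixels), "extrinsics" (4x4, takes a point from camera to world coordinates). Camera axes: x right, y up, looking along -z (the intrinsics and any distortion apply to the point x, -y, -z); pixel columns grow to the right and rows downward; lengths in m; the calibration is good to about 2 mm. A picture is of the moment at which its call begins. There is no depth.
- manip.sign_off(): hands the job in; it is judged then, once.
The state is a dict: "clock": time; "joint_positions": joint angles; "qd": joint speeds; "joint_torque": joint torques, N m; "eef_pos": TCP position; "eef_rot": TCP orientation; "ft_force": force on the tool from outside, world axes, zero at the start; "ft_torque": the same for the moment, N m; "width": finger opening in m; "grip_force": force on a finger pad.
Only numpy, scipy, OpenCV 4.12 (cv2) and the standard library are available. Lean on these libraries where they do the work, as an engineer would, in place of code of your own. Each camera call takes 0.05 s, during which the arm holds its last target. There are 200 camera calls.

## Working session

There is one attempt and no reset: what is moved stays moved. The work goes in short steps, Python scripts to look and compute and a tool call to move; the robot and the scene stay as the last step left them, time stands still between calls to the robot, and variables do not carry over. Pictures are saved under pics/ and viewed, at most 10 in all, crops included, and the job is handed in when it is done.

Besides the shell and the picture viewer there is one more tool, called after "Call:" as name([rows], argument=value, ...), one row to a line, values as JSON. play_rows: Moves the arm, as the interface text tells. Its arguments: {"type":"object","properties":{"commands":{"type":"array"}},"required":["commands"]}

```bash
mkdir -p pics
python3 - <<'E'
from rig import read_state, eyes
import cv2, numpy as np, pickle
s=read_state(); print({k:np.round(v,3) for k,v in s.items()})
for n in ("side","top"):
    d=eyes.snapshot(n); pickle.dump(d,open(n+"0.pkl","wb"))
    print(n,d["fx"],d["fy"],d["cx"],d["cy"],[k for k in d]); print(np.round(d["extrinsics"],4))
    cv2.imwrite(f"pics/{n}0.png",cv2.resize(d["img"][:,:,::-1],(800,600),interpolation=cv2.INTER_CUBIC))
E
```

```text
{'clock': np.float64(0.0), 'joint_positions': array([-1.431,  0.277, -0.028,  1.268,  0.   ,  1.467]), 'qd': array([ 0.001,  0.001,  0.001,  0.001, -0.001, -0.001]), 'joint_torque': array([-1.0000e-03, -4.4551e+01,  2.9520e+01,  1.6000e-02, -0.0000e+00,
        0.0000e+00]), 'eef_pos': array([ 0.15 , -0.606,  0.193]), 'eef_rot': array([-3.116, -0.38 ,  0.   ]), 'ft_force': array([ 0.399, -0.406,  1.146]), 'ft_torque': array([ 0.025,  0.014, -0.015]), 'grip_force': np.float64(0.0), 'width': np.float64(0.086)}
side 378.97772232645355 378.97772232645355 258.2450483961101 195.472074578853 ['img', 'fx', 'fy', 'cx', 'cy', 'extrinsics']
[[-0.9623  0.1002 -0.253   0.2538]
 [-0.2716 -0.4108  0.8703  0.8808]
 [-0.0167  0.9062  0.4225  0.544 ]
 [ 0.      0.      0.      1.    ]]
top 438.8638924146483 438.8638924146483 258.2293751656533 191.85487081089335 ['img', 'fx', 'fy', 'cx', 'cy', 'extrinsics']
[[ 0.0102  0.9929 -0.1184  0.3424]
 [-0.9998  0.0084 -0.0154 -0.0408]
 [-0.0143  0.1186  0.9928  1.5408]
 [ 0.      0.      0.      1.    ]]
```

View pics/top0.png

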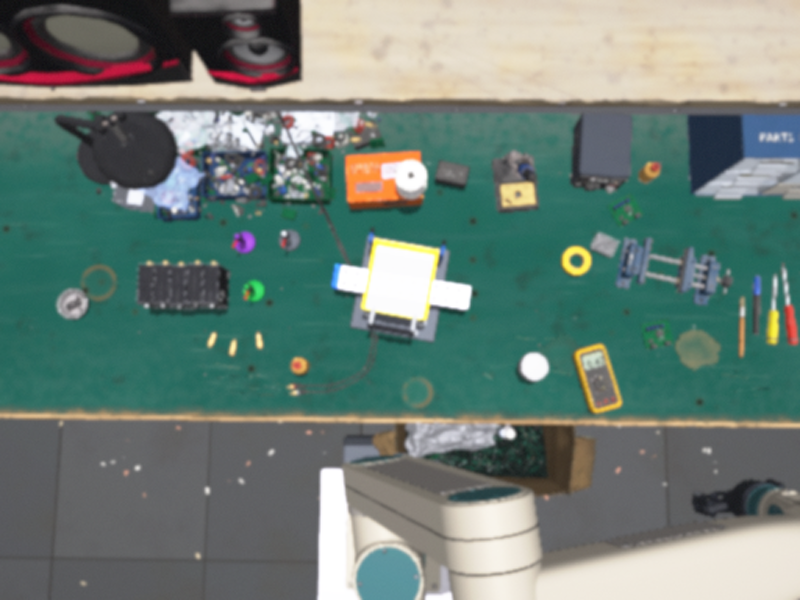

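View pics/side0.png

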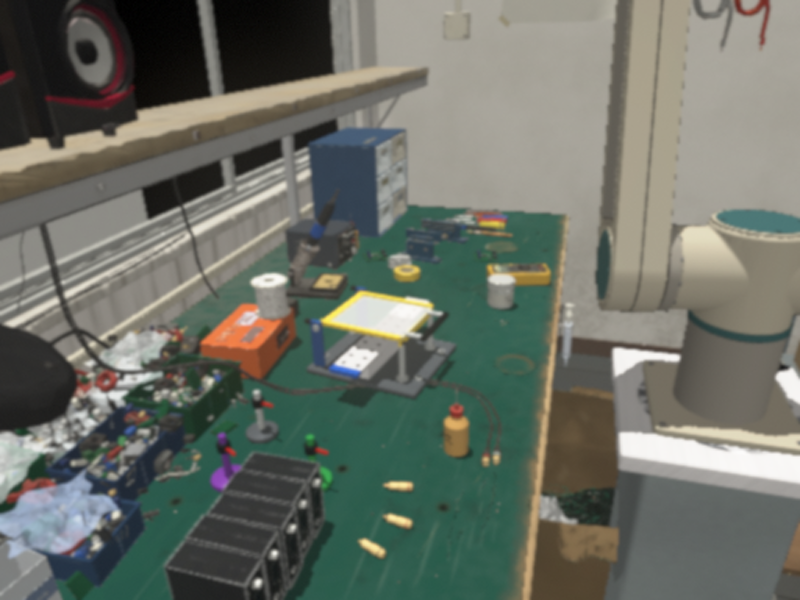

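Top view: station at about (398,288), blue bar end at (337,277), and handle at (393,327). The gauge candidates are grey (289,239), purple (243,241) and green (253,290). The grey one, which is neither green nor purple, is the gauge I want. In the side view it is at (260,415), with purple (226,465) and green (315,470). I'll check it in a close crop.

```bash
cat > h.py <<'E'
import numpy as np, pickle, cv2
def ray(d,u,v):
    E=d["extrinsics"]; r=np.array([(u-d["cx"])/d["fx"],-(v-d["cy"])/d["fy"],-1.]); return E[:3,3],E[:3,:3]@r
def atz(d,u,v,z):
    o,r=ray(d,u,v); return o+r*(z-o[2])/r[2]
def proj(d,p):
    E=d["extrinsics"]; q=E[:3,:3].T@(np.asarray(p)-E[:3,3]); return np.array([d["cx"]-d["fx"]*q[0]/q[2],d["cy"]+d["fy"]*q[1]/q[2]])
def tri(ds):
    A=np.zeros((3,3));b=np.zeros(3)
    for d,u,v in ds:
        o,r=ray(d,u,v); r=r/np.linalg.norm(r); M=np.eye(3)-np.outer(r,r); A+=M;b+=M@o
    return np.linalg.solve(A,b)
def crop(d,u0,v0,u1,v1,s,f):
    im=cv2.resize(d["img"][v0:v1,u0:u1,::-1],None,fx=s,fy=s,interpolation=cv2.INTER_CUBIC); return im if f is None else cv2.imwrite(f,im)
def load(n): return pickle.load(open(n+".pkl","rb"))
E
python3 - <<'E'
from h import *
t=load("top0");s=load("side0")
a=crop(t,145,140,305,222,5,None)   # 800x410
crop(t,145,140,305,220,5,"pics/tc.png")
crop(s,130,180,300,307,4.7,"pics/sc.png")
E
```

```text
(no output)
```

View pics/tc.png

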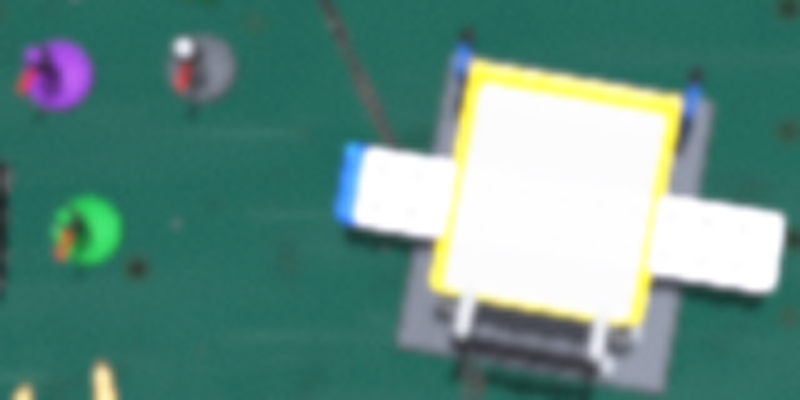

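View pics/sc.png

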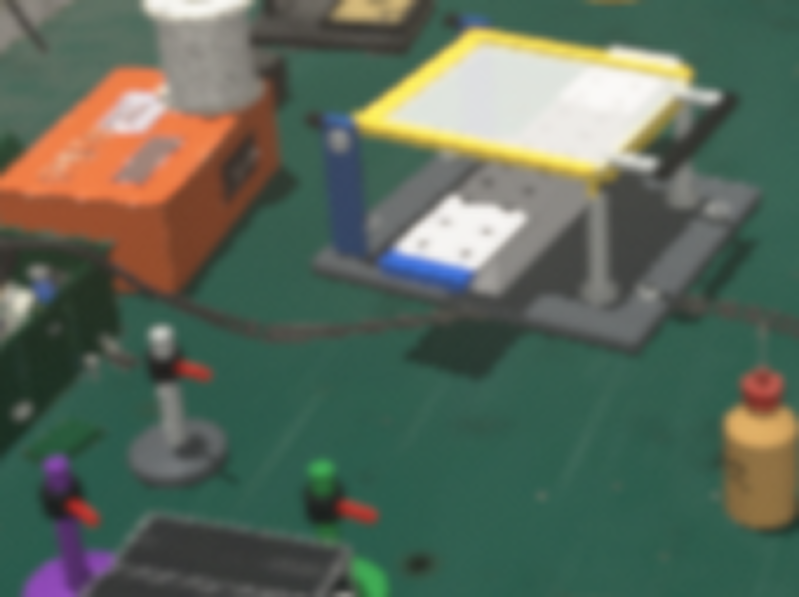

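Run:
```python
from h import *
from scipy.optimize import least_squares
t=load("top0");s=load("side0")
T=lambda u,v:(t,145+u/5,140+v/5); S=lambda u,v:(s,130+u/4.7,180+v/4.7)
tip=tri([T(183,92),S(211,375)]); print("tip",tip, proj(t,tip),proj(s,tip))
obs=[((-.105,.095,.01),T(398,347)),((-.105,-.095,.01),T(665,390)),((.105,-.095,.01),T(713,98)),
((-.105,.095,.005),S(640,347)),((-.105,-.095,.01),S(760,190)),((.105,.095,.01),S(315,258)),
((-.1,0,.089),T(527,356)),((-.1,0,.089),S(698,135)),]
def W(p,q): c,n=np.cos(p[2]),np.sin(p[2]); return np.array([p[0]+c*q[0]-n*q[1],p[1]+n*q[0]+c*q[1],q[2]])
def f(p): return np.concatenate([proj(o[0],W(p,q))-o[1:] for q,o in obs])
r=least_squares(f,[.4,0,-.1],loss='soft_l1'); p=r.x; print(p,np.degrees(p[2]),np.round(r.fun.reshape(-1,2),1) if r.fun.size else 0); print(np.round(f(p).reshape(-1,2),1))
np.save("st.npy",p)
def L(w): c,n=np.cos(p[2]),np.sin(p[2]); d=w[:2]-p[:2]; return np.array([c*d[0]+n*d[1],-n*d[0]+c*d[1]])
print("tip in st",L(tip), "tip at z58 top/side",L(atz(*T(183,92),.058)),L(atz(*S(211,375),.058)))
for n,o in (("end top",T(342,186)),("tail",T(780,250)),("end side",S(425,268))): print(n,atz(*o,.058),L(atz(*o,.058)))
print("handle",W(p,(-.1,0,.089)),"bar c", W(p,(0,-.0,.058)))
for n,u,v,z in (("bottle",299,366,.1),("jar",534,367,.06),("tape",577,261,.018),("green",253,290,.06),("purple",243,241,.06)): print(n,atz(t,u*.64,v*.64,z), L(atz(t,u*.64,v*.64,z)))
```

```text
tip [0.63468522 0.2482673  0.05509826] [181.48032789 158.09851439] [175.39063514 259.85416345]
[ 0.55098471 -0.00895913 -0.15713392] -9.003110565323237 [[-0.4  0. ]
 [-0.2  0.4]
 [-0.2  0.3]
 [ 0.1 -0.1]
 [ 0.5 -1.6]
 [-1.1  0.2]
 [ 0.1 -0.4]
 [ 0.1 -0.7]]
[[-0.4  0. ]
 [-0.2  0.4]
 [-0.2  0.3]
 [ 0.1 -0.1]
 [ 0.5 -1.6]
 [-1.1  0.2]
 [ 0.1 -0.4]
 [ 0.1 -0.7]]
tip in st [0.04241643 0.26715549] tip at z58 top/side [0.04097188 0.26590364] [0.04078082 0.27073923]
end top [0.56849971 0.13613558 0.058     ] [-0.00540638  0.146048  ]
tail [ 0.52689016 -0.16315126  0.058     ] [ 0.00033153 -0.15606297]
end side [0.56953248 0.13516383 0.058     ] [-0.00423427  0.14524985]
handle [0.45221673 0.00668968 0.089     ] bar c [ 0.55098471 -0.00895913  0.058     ]
bottle [0.37259605 0.19922156 0.1       ] [-0.20876868  0.17770017]
jar [ 0.37628778 -0.29915054  0.06      ] [-0.12713314 -0.3139542 ]
tape [ 0.61499152 -0.40561658  0.018     ] [ 0.1252904  -0.38175427]
green [0.53778272 0.31133061 0.06      ] [-0.06316087  0.31427777]
purple [0.64656994 0.33741004 0.06      ] [0.04020495 0.3570598 ]
```

Choice: the grey gauge. Its pointer tip is at station (0.041, 0.267), which matches the description. The handle is at about (0.452, 0.007, 0.089), with the stand yawed -9°.

Call:
play_rows([
  [[0,0,0],[0.55,-0.65,0],0],
  [[0,0,0],[0.55,-0.65,0],0],
  [[0,0,0],[0.55,-0.65,0],0],
  [[0,0,0],[0.55,-0.65,0],0],
  [[0,0,0],[0.55,-0.65,0],0],
  [[0,0,0],[0.55,-0.65,0],0],
  [[0,0,0],[0.55,-0.65,0],0],
  [[0,0,0],[0.55,-0.65,0],0],
  [[0,0,0],[0.55,-0.65,0],0],
  [[0,0,0],[0.55,-0.65,0],0],
  [[0,0,0],[0.55,-0.65,0],0],
  [[0,0,0],[0.55,-0.65,0],0],
  [[0,0,0],[0.55,-0.65,0],0],
  [[0,0,0],[0.55,-0.65,0],0],
  [[0,0,0],[0.55,-0.65,0],0],
  [[0,0,0],[0.55,-0.65,0],0],
  [[0,0,0],[0.55,-0.65,0],0],
  [[0,0,0],[0.55,-0.65,0],0],
  [[0,0,0],[0.55,-0.65,0],0],
  [[0,0,0],[0.55,-0.65,0],0],
])

```text
clock: 1.77
eef_pos: [0.4524, 0.0056, 0.1943]
eef_rot: [3.118, 0.381, -0.001]
ft_force: [1.4, 0.1, -0.5]
width: 0.0852
grip_force: 0.0
```

Call:
play_rows([
  [[0,0,-0.93],[0,0,0],0.72],
  [[0,0,-0.93],[0,0,0],0.72],
  [[0,0,-0.93],[0,0,0],0.72],
  [[0,0,-0.93],[0,0,0],0.72],
  [[0,0,-0.93],[0,0,0],0.72],
  [[0,0,-0.93],[0,0,0],0.72],
  [[0,0,-0.93],[0,0,0],0.72],
  [[0,0,-0.93],[0,0,0],0.72],
  [[0,0,-0.93],[0,0,0],0.72],
  [[0,0,-0.93],[0,0,0],0.72],
  [[0,0,-0.93],[0,0,0],0.72],
  [[0,0,-0.93],[0,0,0],0.72],
  [[0,0,0],[0,0,0],0.72],
  [[0,0,0],[0,0,0],0.72],
])

```text
clock: 2.93
eef_pos: [0.4519, 0.0039, 0.1943]
eef_rot: [-2.393, -2.034, 0.001]
ft_force: [0.6, -0.6, -0.4]
width: 0.0239
grip_force: 0.0
```

```bash
cat > go.py <<'E'
import sys; from h import *; from rig import read_state
from scipy.spatial.transform import Rotation as R
# target: station coords x y z of TCP -> tool-axis shift in 40mm units, and yaw turn in 6deg units
st=np.load("st.npy"); s=read_state(); q=[float(a) for a in sys.argv[1:4]]
c,n=np.cos(st[2]),np.sin(st[2]); w=np.array([st[0]+c*q[0]-n*q[1],st[1]+n*q[0]+c*q[1],q[2]])
M=R.from_rotvec(s["eef_rot"]); print("t",s["clock"],"pos",np.round(s["eef_pos"],4),"F",np.round(s["ft_force"],1),"w",round(float(s["width"]),4),"grip",s["grip_force"])
d=s["eef_pos"]-np.r_[st[:2],0]; print("station pos",np.round([c*d[0]+n*d[1],-n*d[0]+c*d[1],d[2]],4),"world target",np.round(w,4))
T=R.from_matrix(np.array([[-n,c,0],[c,n,0],[0,0,-1]]).T.T); 
# tool y along station x, z down, x along station y
X=np.column_stack([[-n,c,0],[c,n,0],[0,0,-1]])
print("shift",np.round(M.as_matrix().T@(w-s["eef_pos"])/.04,3),"turn",np.round(np.degrees((M.inv()*R.from_matrix(X)).as_rotvec())/6,3))
E
python3 go.py -0.1 0 0.073
python3 - <<'E'
from h import *; from rig import eyes
t=eyes.snapshot("top");s=eyes.snapshot("side")
a=crop(t,185,120,315,230,3,None); b=crop(s,180,130,310,240,3,None)
cv2.imwrite("pics/a1.png",np.hstack([a,b]))
E
```

```text
t 2.9333 pos [0.4519 0.0039 0.1943] F [ 0.6 -0.6 -0.4] w 0.0239 grip 0.0
station pos [-0.0999 -0.0028  0.1943] world target [0.4522 0.0067 0.073 ]
shift [ 6.900e-02 -2.000e-03  3.031e+00] turn [-0.008  0.    -0.044]
```

View pics/a1.png

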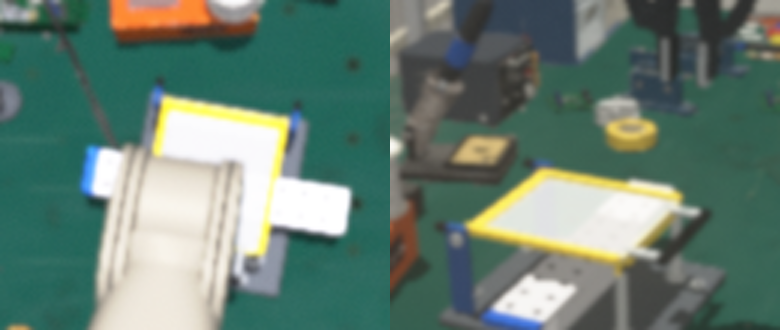

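The side panel shows the fingers (668–703,60) above the rod, which runs from (661,253) to (708,212). The alignment agrees with the fit, so I'll descend and close.

Call:
play_rows([
  [[0,0,0],[0,0,0.5],0.72],
  [[0,0,0],[0,0,0.5],0.72],
  [[0,0,0],[0,0,0.5],0.72],
  [[0,0,0],[0,0,0.4],0.72],
  [[0,0,0],[0,0,0.3],0.72],
  [[0,0,0],[0,0,0.3],0.72],
  [[0,0,0],[0,0,0.3],0.72],
  [[0,0,0],[0,0,0.2],0.72],
  [[0,0,0],[0,0,0],0.72],
])

```text
clock: 3.78
eef_pos: [0.4506, 0.0041, 0.0729]
eef_rot: [-2.39, -2.035, 0.004]
ft_force: [-0.8, -0.4, -0.4]
width: 0.024
grip_force: 0.0
```

Call:
play_rows([
  [[0,0,0],[0,0,0],0.9],
  [[0,0,0],[0,0,0],1],
  [[0,0,0],[0,0,0],1],
  [[0,0,0],[0,0,0],1],
  [[0,0,0],[0,0,0],1],
])

```text
clock: 4.2
eef_pos: [0.4529, 0.0038, 0.0752]
eef_rot: [2.391, 2.037, 0.001]
ft_force: [-0.1, 0.2, 0.6]
width: -0.0001
grip_force: 0.0
```

```bash
python3 go.py -0.1 0 0.073
python3 - <<'E'
# arc rows: hinge (85,86), handle r=185.02, angle0 3mm above
import numpy as np
r=np.hypot(185,3);a0=np.arctan2(3,185)
th=np.linspace(0,1.8,61)
x=85-r*np.cos(th+a0);z=86+r*np.sin(th+a0)
for k in range(60): print(k,round((x[k+1]-x[k])/40,3),round(-(z[k+1]-z[k])/40,3),end=' | ')
print(x[-1],z[-1])
E
```

```text
t 4.2 pos [0.4529 0.0038 0.0752] F [-0.1  0.2  0.6] w -0.0001 grip 0.0
station pos [-0.0988 -0.0027  0.0752] world target [0.4522 0.0067 0.073 ]
shift [ 0.069 -0.029  0.056] turn [ 0.012 -0.    -0.022]
0 0.004 -0.139 | 1 0.008 -0.139 | 2 0.013 -0.138 | 3 0.017 -0.138 | 4 0.021 -0.137 | 5 0.025 -0.136 | 6 0.029 -0.136 | 7 0.033 -0.135 | 8 0.037 -0.134 | 9 0.041 -0.133 | 10 0.045 -0.131 | 11 0.049 -0.13 | 12 0.053 -0.128 | 13 0.057 -0.127 | 14 0.061 -0.125 | 15 0.064 -0.123 | 16 0.068 -0.121 | 17 0.071 -0.119 | 18 0.075 -0.117 | 19 0.078 -0.114 | 20 0.082 -0.112 | 21 0.085 -0.11 | 22 0.088 -0.107 | 23 0.092 -0.104 | 24 0.095 -0.101 | 25 0.098 -0.099 | 26 0.101 -0.096 | 27 0.103 -0.092 | 28 0.106 -0.089 | 29 0.109 -0.086 | 30 0.111 -0.083 | 31 0.114 -0.079 | 32 0.116 -0.076 | 33 0.118 -0.072 | 34 0.12 -0.069 | 35 0.122 -0.065 | 36 0.124 -0.062 | 37 0.126 -0.058 | 38 0.128 -0.054 | 39 0.129 -0.05 | 40 0.131 -0.046 | 41 0.132 -0.042 | 42 0.133 -0.038 | 43 0.134 -0.034 | 44 0.135 -0.03 | 45 0.136 -0.026 | 46 0.137 -0.022 | 47 0.138 -0.018 | 48 0.138 -0.014 | 49 0.138 -0.01 | 50 0.139 -0.005 | 51 0.139 -0.001 | 52 0.139 0.003 | 53 0.139 0.007 | 54 0.138 0.011 | 55 0.138 0.015 | 56 0.137 0.019 | 57 0.137 0.024 | 58 0.136 0.028 | 59 0.135 0.032 | 129.95393041085572 265.48020542838685
```

Run:
```python
from h import *; from rig import eyes
s=eyes.snapshot("side");t=eyes.snapshot("top")
pickle.dump(s,open("side2.pkl","wb"))
a=crop(s,190,155,310,255,5,None); b=crop(t,210,140,270,240,5,None)
cv2.imwrite("pics/a2.png",cv2.resize(np.hstack([a,b[:500]]),None,fx=.88,fy=.88))
```

```text
(no output)
```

View pics/a2.png

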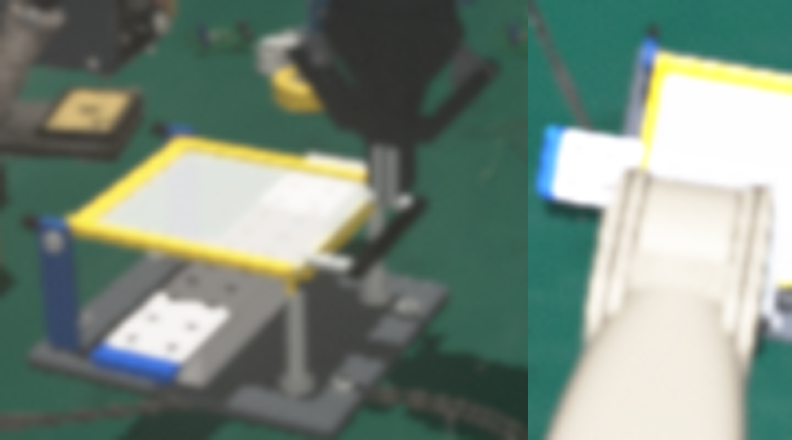

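Run:
```python
from h import *
s=load("side2");k=4.4
st=np.load("st.npy");c,n=np.cos(st[2]),np.sin(st[2])
W=lambda q:np.array([st[0]+c*q[0]-n*q[1],st[1]+n*q[0]+c*q[1],q[2]])
P=lambda p:np.round((proj(s,p)-[190,155])*k)
print("tcp",P([.4529,.0038,.0752]),"+30up",P([.4529,.0038,.1052]))
for q in [(-.1,.045,.089),(-.1,-.045,.089),(-.1,.055,.089),(-.1,-.055,.089),(-.069,.068,.086),(-.069,-.068,.086),(.085,.068,.086),(.085,-.068,.086),(-.105,.095,.01),(-.105,-.095,.01),(.105,.095,.01),(-.066,.06,.01),(-.066,-.06,.01),(.09,.078,.1),(.09,-.078,.1),(0,.146,.058)]: print(q,P(W(q)))
for q in [(352,275),(422,203)]: 
    u=(q[0]/k+190,q[1]/k+155); p=atz(s,*u,.089)-np.r_[st[:2],0]; print(q,c*p[0]+n*p[1],-n*p[0]+c*p[1])
```

```text
tcp [390. 251.] +30up [390. 207.]
(-0.1, 0.045, 0.089) [361. 266.]
(-0.1, -0.045, 0.089) [417. 203.]
(-0.1, 0.055, 0.089) [354. 273.]
(-0.1, -0.055, 0.089) [423. 197.]
(-0.069, 0.068, 0.086) [296. 278.]
(-0.069, -0.068, 0.086) [385. 185.]
(0.085, 0.068, 0.086) [ 68. 231.]
(0.085, -0.068, 0.086) [174. 148.]
(-0.105, 0.095, 0.01) [335. 427.]
(-0.105, -0.095, 0.01) [450. 281.]
(0.105, 0.095, 0.01) [ 26. 352.]
(-0.066, 0.06, 0.01) [299. 383.]
(-0.066, -0.06, 0.01) [376. 293.]
(0.09, 0.078, 0.1) [ 50. 216.]
(0.09, -0.078, 0.1) [174. 122.]
(0, 0.146, 0.058) [127. 360.]
(352, 275) -0.09959486792260208 0.057313794234386484
(422, 203) -0.1026378576604323 -0.04660255181891475
```

Run:
```python
from h import *
s=load("side2"); crop(s,255,170,305,215,13,"pics/a3.png")
print((proj(s,[.4529,.0038,.0752])-[255,170])*13)
```

```text
[307.05571992 548.06778371]
```

View pics/a3.png

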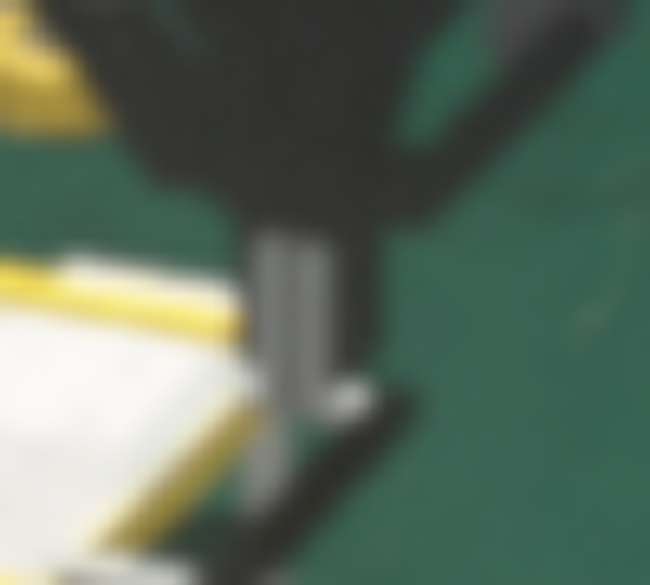

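The enlarged crop shows the finger pads ending at about (290,410), above the rod. The reported TCP would project to (307,548), so the visible fingertips sit about 30 mm higher than reported. The fingers closed above the rod. Going down 28 mm with the jaws slightly open is safe in either case.

Call:
play_rows([
  [[0,0,0],[0,0,0],0.72],
  [[0,0,0],[0,0,0],0.72],
  [[0,0,0],[0,0,0],0.72],
  [[0,0,0],[0,0,0],0.72],
  [[0,0,0],[0,0,0.2],0.72],
  [[0,0,0],[0,0,0.2],0.72],
  [[0,0,0],[0,0,0.1],0.72],
  [[0,0,0],[0,0,0.1],0.72],
  [[0,0,0],[0,0,0.1],0.72],
  [[0,0,0],[0,0,0],0.72],
])

```text
clock: 5.13
eef_pos: [0.4513, 0.004, 0.0455]
eef_rot: [-2.39, -2.037, 0.002]
ft_force: [-0.5, 0.4, -1.0]
width: 0.0237
grip_force: 0.0
```

```bash
python3 go.py -0.1 0 0.044
python3 - <<'E'
from h import *; from rig import eyes,read_state
s=eyes.snapshot("side"); pickle.dump(s,open("side4.pkl","wb"))
crop(s,245,160,305,215,10,"pics/a4.png")
print((proj(s,read_state()["eef_pos"])-[245,160])*10)
E
```

```text
t 5.1333 pos [0.4513 0.004  0.0455] F [-0.5  0.4 -1. ] w 0.0237 grip 0.0
station pos [-0.1004 -0.0028  0.0455] world target [0.4522 0.0067 0.044 ]
shift [0.07  0.011 0.037] turn [-0.02   0.    -0.021]
[339.65007183 618.3224311 ]
```

View pics/a4.png

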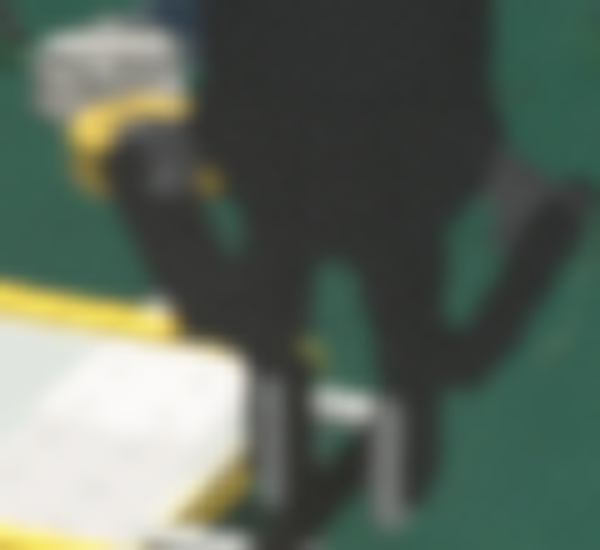

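The rod now runs between the two pads, left pad tip at (270,505) and right at (390,520). The 30 mm offset holds, so I'll lower slightly and close.

Call:
play_rows([
  [[0,0,0],[0,0,0.08],0.72],
  [[0,0,0],[0,0,0],0.9],
  [[0,0,0],[0,0,0],1],
  [[0,0,0],[0,0,0],1],
  [[0,0,0],[0,0,0],1],
  [[0,0,0],[0,0,0],1],
])

```text
clock: 5.68
eef_pos: [0.4524, 0.0038, 0.0434]
eef_rot: [2.391, 2.037, 0.0]
ft_force: [-0.4, -0.1, -0.2]
width: 0.0098
grip_force: 58.5
```

```bash
python3 go.py -0.1 0 0.044
```

```text
t 5.6833 pos [0.4524 0.0038 0.0434] F [-0.4 -0.1 -0.2] w 0.0098 grip 58.488226532936096
station pos [-0.0994 -0.0028  0.0434] world target [0.4522 0.0067 0.044 ]
shift [ 0.07  -0.015 -0.014] turn [ 0.002 -0.    -0.023]
```

Call:
play_rows([
  [[0,0,0],[0,0.004,-0.139],1],
  [[0,0,0],[0,0.008,-0.139],1],
  [[0,0,0],[0,0.013,-0.138],1],
  [[0,0,0],[0,0.017,-0.138],1],
  [[0,0,0],[0,0.021,-0.137],1],
  [[0,0,0],[0,0.025,-0.136],1],
  [[0,0,0],[0,0.029,-0.136],1],
  [[0,0,0],[0,0.033,-0.135],1],
  [[0,0,0],[0,0.037,-0.134],1],
  [[0,0,0],[0,0.041,-0.133],1],
])

```text
clock: 6.52
eef_pos: [0.4609, 0.0024, 0.0982]
eef_rot: [-2.391, -2.037, 0.001]
ft_force: [0.8, -0.5, -4.5]
width: 0.0095
grip_force: 58.3
```

```bash
python3 go.py -0.0856 -0.0028 0.098
```

```text
t 6.5167 pos [0.4609 0.0024 0.0982] F [ 0.8 -0.5 -4.5] w 0.0095 grip 58.28135132789612
station pos [-0.0908 -0.0029  0.0982] world target [0.466  0.0017 0.098 ]
shift [0.003 0.13  0.006] turn [-0.011  0.002 -0.021]
```

Call:
play_rows([
  [[0,0,0],[0,0.045,-0.131],1],
  [[0,0,0],[0,0.049,-0.13],1],
  [[0,0,0],[0,0.053,-0.128],1],
  [[0,0,0],[0,0.057,-0.127],1],
  [[0,0,0],[0,0.061,-0.125],1],
  [[0,0,0],[0,0.064,-0.123],1],
  [[0,0,0],[0,0.068,-0.121],1],
  [[0,0,0],[0,0.071,-0.119],1],
  [[0,0,0],[0,0.075,-0.117],1],
  [[0,0,0],[0,0.078,-0.114],1],
  [[0,0,0],[0,0.082,-0.112],1],
  [[0,0,0],[0,0.085,-0.11],1],
  [[0,0,0],[0,0.088,-0.107],1],
  [[0,0,0],[0,0.092,-0.104],1],
  [[0,0,0],[0,0.095,-0.101],1],
])

```text
clock: 7.77
eef_pos: [0.5002, -0.0044, 0.1693]
eef_rot: [-2.388, -2.035, 0.008]
ft_force: [-10.8, -1.0, 4.0]
width: 0.0093
grip_force: 58.5
```

Call:
play_rows([
  [[0,0,0],[0,0.098,-0.099],1],
  [[0,0,0],[0,0.101,-0.096],1],
  [[0,0,0],[0,0.103,-0.092],1],
  [[0,0,0],[0,0.106,-0.089],1],
  [[0,0,0],[0,0.109,-0.086],1],
  [[0,0,0],[0,0.111,-0.083],1],
  [[0,0,0],[0,0.114,-0.079],1],
  [[0,0,0],[0,0.116,-0.076],1],
  [[0,0,0],[0,0.118,-0.072],1],
  [[0,0,0],[0,0.12,-0.069],1],
  [[0,0,0],[0,0.122,-0.065],1],
  [[0,0,0],[0,0.124,-0.062],1],
  [[0,0,0],[0,0.126,-0.058],1],
  [[0,0,0],[0,0.128,-0.054],1],
  [[0,0,0],[0,0.129,-0.05],1],
])

```text
clock: 9.02
eef_pos: [0.5729, -0.0169, 0.2184]
eef_rot: [2.387, 2.033, 0.001]
ft_force: [-6.8, -3.8, 10.8]
width: 0.0091
grip_force: 61.8
```

Call:
play_rows([
  [[0,0,0],[0,0.131,-0.06],1],
  [[0,0,0],[0,0.132,-0.055],1],
  [[0,0,0],[0,0.133,-0.05],1],
  [[0,0,0],[0,0.134,-0.034],1],
  [[0,0,0],[0,0.135,-0.03],1],
  [[0,0,0],[0,0.136,-0.026],1],
  [[0,0,0],[0,0.137,-0.022],1],
  [[0,0,0],[0,0.138,-0.018],1],
  [[0,0,0],[0,0.138,-0.014],1],
  [[0,0,0],[0,0.138,-0.01],1],
  [[0,0,0],[0,0.139,-0.005],1],
])

```text
clock: 9.93
eef_pos: [0.6321, -0.0265, 0.2299]
eef_rot: [2.389, 2.033, 0.002]
ft_force: [-4.0, 1.2, 22.1]
width: 0.0092
grip_force: 63.6
```

```bash
python3 go.py 0.131 -0.0028 0.22
```

```text
t 9.9333 pos [ 0.6321 -0.0265  0.2299] F [-4.   1.2 22.1] w 0.0092 grip 63.616193532943726
station pos [ 0.0829 -0.0046  0.2299] world target [ 0.6799 -0.0322  0.22  ]
shift [0.05  1.201 0.254] turn [ 0.043  0.024 -0.035]
```

Call:
play_rows([
  [[0,0,0],[0,0,-0.05],1],
  [[0,0,0],[0,0,0],1],
  [[0,0,0],[0,0,0],1],
])

```text
clock: 10.18
eef_pos: [0.6319, -0.0259, 0.2303]
eef_rot: [2.388, 2.035, 0.002]
ft_force: [-1.2, -5.7, 3.7]
width: 0.009
grip_force: 60.6
```

Call:
play_rows([
  [[0,0,0],[0,0,-0.05],1],
  [[0,0,0],[0,0,0],1],
  [[0,0,0],[0,0,0],1],
])

```text
clock: 10.43
eef_pos: [0.6303, -0.0257, 0.2303]
eef_rot: [2.39, 2.037, -0.002]
ft_force: [-0.7, -5.5, -2.3]
width: 0.0089
grip_force: 60.1
```

```bash
python3 go.py 0.131 -0.0028 0.22
python3 - <<'E'
from h import *; from rig import eyes,read_state
s=eyes.snapshot("side"); t=eyes.snapshot("top")
a=crop(s,180,85,300,235,4,None); b=crop(t,200,130,280,230,6,None)
cv2.imwrite("pics/a5.png",np.hstack([a[:580],b[:580] if b.shape[0]>=580 else cv2.copyMakeBorder(b,0,580-b.shape[0],0,0,0)])[:,:800])
e=read_state(); print((proj(s,e["eef_pos"])-[180,85])*4,e["ft_torque"])
E
```

```text
t 10.4333 pos [ 0.6303 -0.0257  0.2303] F [-0.7 -5.5 -2.3] w 0.0089 grip 60.13065218925476
station pos [ 0.081  -0.0041  0.2303] world target [ 0.6799 -0.0322  0.22  ]
shift [0.036 1.25  0.258] turn [ 0.001  0.018 -0.02 ]
[147.54405404 254.12335521] [-0.95916065  0.25013931  0.18539739]
```

View pics/a5.png

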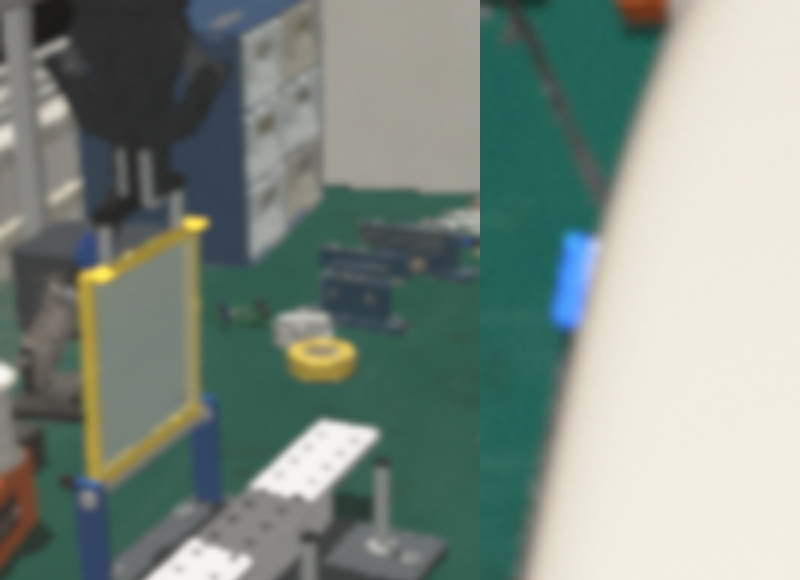

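The guard stands nearly upright with the rod held between the pad tips at (135,190). The forces have relaxed, so I'll finish the arc.

Call:
play_rows([
  [[0,0,0],[0,0.1,0],1],
  [[0,0,0],[0,0.1,0],1],
  [[0,0,0],[0,0.1,0.003],1],
  [[0,0,0],[0,0.1,0.005],1],
  [[0,0,0],[0,0.1,0.01],1],
  [[0,0,0],[0,0.1,0.01],1],
  [[0,0,0],[0,0.1,0.013],1],
  [[0,0,0],[0,0.1,0.015],1],
  [[0,0,0],[0,0.1,0.018],1],
  [[0,0,0],[0,0.1,0.02],1],
  [[0,0,0],[0,0.1,0.02],1],
  [[0,0,0],[0,0,0],1],
  [[0,0,0],[0,0,0],1],
])

```text
clock: 11.62
eef_pos: [0.6754, -0.0337, 0.2272]
eef_rot: [2.389, 2.033, 0.0]
ft_force: [-0.2, -6.0, 1.8]
width: 0.0091
grip_force: 58.8
```

```bash
python3 go.py 0.131 -0.0028 0.22
```

```text
t 11.6167 pos [ 0.6754 -0.0337  0.2272] F [-0.2 -6.   1.8] w 0.0091 grip 58.804805874824524
station pos [ 0.1268 -0.005   0.2272] world target [ 0.6799 -0.0322  0.22  ]
shift [0.056 0.104 0.181] turn [ 0.039  0.03  -0.034]
```

Call:
play_rows([
  [[0,0,0],[0,0.03,0],1],
  [[0,0,0],[0,0,0],0.86],
  [[0,0,0],[0,0,0],0.8],
  [[0,0,0],[0,0,0],0.75],
  [[0,0,0],[0,0,0],0.7],
  [[0,0,0],[0,0,0],0.7],
  [[0,0,0],[0,0,0],0.7],
  [[0,0,0],[0,0,0],0.7],
  [[0,0,0],[0,0,-0.2],0.7],
  [[0,0,0],[0,0,-0.4],0.7],
  [[0,0,0],[0,0,-0.4],0.7],
  [[0,0,0],[0,0,-0.4],0.7],
  [[0,0,0],[0,0,0],0.7],
  [[0,0,0],[0,0,0],0.7],
])

```text
clock: 12.78
eef_pos: [0.6759, -0.032, 0.284]
eef_rot: [2.389, 2.036, 0.004]
ft_force: [0.0, -0.4, 1.0]
width: 0.0256
grip_force: 0.0
```

```bash
python3 go.py 0 -0.1 0.27
python3 - <<'E'
from h import *; from rig import eyes
s=eyes.snapshot("side"); pickle.dump(s,open("side6.pkl","wb"))
st=np.load("st.npy");c,n=np.cos(st[2]),np.sin(st[2])
W=lambda q:np.array([st[0]+c*q[0]-n*q[1],st[1]+n*q[0]+c*q[1],q[2]])
# yellow guard-edge mask vs model of front corners at 1.8 rad
hsv=cv2.cvtColor(s["img"],cv2.COLOR_RGB2HSV); m=cv2.inRange(hsv,(22,140,120),(32,255,255))
m[:, :190]=0; nl,l,stt,cc=cv2.connectedComponentsWithStats(m); print([tuple(x) for x in stt[1:] if x[4]>20])
for th in (1.55,1.7,1.8):
  print(th,[np.round(proj(s,W((.085-.155*np.cos(th),y,.086+.155*np.sin(th))))) for y in (.068,-.068)])
E
```

```text
t 12.7833 pos [ 0.6759 -0.032   0.284 ] F [ 0.  -0.4  1. ] w 0.0256 grip 0.0
station pos [ 0.127  -0.0032  0.284 ] world target [ 0.5353 -0.1077  0.27  ]
shift [-2.427 -3.171  0.34 ] turn [ 0.031 -0.002 -0.021]
[(np.int32(207), np.int32(139), np.int32(11), np.int32(6), np.int32(24)), (np.int32(308), np.int32(142), np.int32(14), np.int32(4), np.int32(39)), (np.int32(190), np.int32(159), np.int32(13), np.int32(44), np.int32(80)), (np.int32(253), np.int32(172), np.int32(15), np.int32(8), np.int32(71)), (np.int32(206), np.int32(191), np.int32(17), np.int32(13), np.int32(21))]
1.55 [array([202., 153.]), array([228., 138.])]
1.7 [array([194., 152.]), array([221., 138.])]
1.8 [array([189., 152.]), array([216., 138.])]
```

The guard corner matches the 1.8 rad model (column 216) and the fingers are clear. Next I'll move to above the bar's tail side.

Call:
play_rows([
  [[0,0,0],[-0.305,-0.397,0],0.3],
  [[0,0,0],[-0.305,-0.397,0],0],
  [[0,0,0],[-0.305,-0.397,0],0],
  [[0,0,0],[-0.305,-0.397,0],0],
  [[0,0,0],[-0.305,-0.397,0],0],
  [[0,0,0],[-0.305,-0.397,0],0],
  [[0,0,0],[-0.305,-0.397,0],0],
  [[0,0,0],[-0.305,-0.397,0],0],
  [[0,0,0],[0,0,0.5],0],
  [[0,0,0],[0,0,0.8],0],
  [[0,0,0],[0,0,0.8],0],
  [[0,0,0],[0,0,0.8],0],
  [[0,0,0],[0,0,0.8],0],
  [[0,0,0],[0,0,0.8],0],
  [[0,0,0],[0,0,0.5],0],
  [[0,0,0],[0,0,0.2],0],
  [[0,0,0],[0,0,0],0],
])

```text
clock: 14.25
eef_pos: [0.5307, -0.107, 0.071]
eef_rot: [-2.386, -2.034, 0.006]
ft_force: [0.8, -0.3, -0.3]
width: 0.0855
grip_force: 0.0
```

```bash
python3 go.py 0 -0.1 0.012
```

```text
t 14.25 pos [ 0.5307 -0.107   0.071 ] F [ 0.8 -0.3 -0.3] w 0.0855 grip 0.0
station pos [-0.0047 -0.1     0.071 ] world target [ 0.5353 -0.1077  0.012 ]
shift [-1.000e-03  1.280e-01  1.474e+00] turn [-0.068 -0.011 -0.021]
```

Call:
play_rows([
  [[0,0,0],[0,0.05,0.2],0],
  [[0,0,0],[0,0.03,0.2],0],
  [[0,0,0],[0,0,0.15],0],
  [[0,0,0],[0,0,0.15],0],
  [[0,0,0],[0,0,0.15],0],
  [[0,0,0],[0,0,0],0],
  [[0,0,0],[0,0,0],0],
])

```text
clock: 14.83
eef_pos: [0.5368, -0.1085, 0.0401]
eef_rot: [-2.391, -2.037, 0.001]
ft_force: [-0.1, -0.2, -0.0]
width: 0.0851
grip_force: 0.0
```

```bash
python3 go.py 0 -0.1 0.012
python3 - <<'E'
from h import *; from rig import eyes,read_state
s=eyes.snapshot("side")
crop(s,200,140,290,220,7,"pics/a6.png")
st=np.load("st.npy");c,n=np.cos(st[2]),np.sin(st[2])
W=lambda q:np.array([st[0]+c*q[0]-n*q[1],st[1]+n*q[0]+c*q[1],q[2]])
for q in [(-.05,-.1,.035),(.05,-.1,.035),(-.05,-.1,.07),(-.025,-.1,.058),(-.025,-.15,.058)]: print(q,(proj(s,W(q))-[200,140])*7)
E
```

```text
t 14.8333 pos [ 0.5368 -0.1085  0.0401] F [-0.1 -0.2 -0. ] w 0.0851 grip 0.0
station pos [ 0.0016 -0.1005  0.0401] world target [ 0.5353 -0.1077  0.012 ]
shift [ 0.014 -0.04   0.702] turn [-0.007 -0.001 -0.021]
(-0.05, -0.1, 0.035) [528.71986898 470.81847725]
(0.05, -0.1, 0.035) [318.13395256 430.94939022]
(-0.05, -0.1, 0.07) [528.9313168  396.28666492]
(-0.025, -0.1, 0.058) [474.40449797 412.17084267]
(-0.025, -0.15, 0.058) [519.61243347 367.04521106]
```

View pics/a6.png

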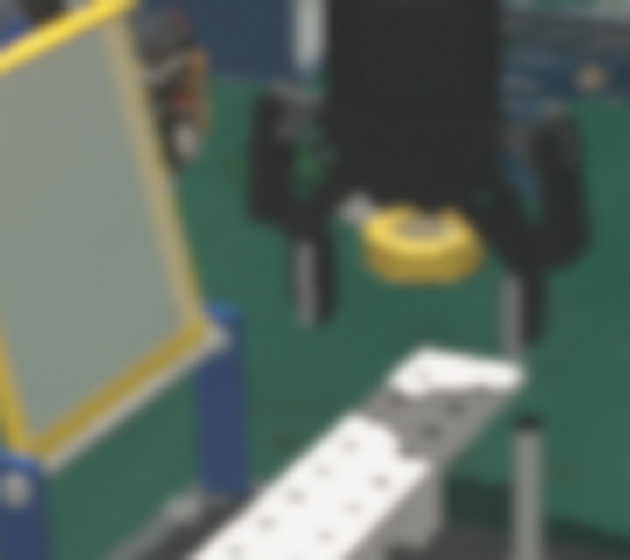

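Tips are at (312,322) and (525,345), about 85–90 mm high and straddling the tail correctly. I'll narrow the jaws to about 62 mm, then descend.

Call:
play_rows([
  [[0,0,0],[0,-0.03,0],0.27],
  [[0,0,0],[0,0,0.2],0.27],
  [[0,0,0],[0,0,0.2],0.27],
  [[0,0,0],[0,0,0.15],0.27],
  [[0,0,0],[0,0,0.1],0.27],
  [[0,0,0],[0,0,0],0.27],
  [[0,0,0],[0,0,0],0.27],
])

```text
clock: 15.47
eef_pos: [0.5355, -0.1082, 0.0137]
eef_rot: [-2.39, -2.037, 0.001]
ft_force: [0.4, -0.1, -0.0]
width: 0.0624
grip_force: 0.0
```

```bash
python3 go.py 0 -0.1 0.0
python3 - <<'E'
from h import *; from rig import eyes
s=eyes.snapshot("side"); pickle.dump(s,open("side7.pkl","wb"))
st=np.load("st.npy");c,n=np.cos(st[2]),np.sin(st[2])
W=lambda q:np.array([st[0]+c*q[0]-n*q[1],st[1]+n*q[0]+c*q[1],q[2]])
g=s["img"].astype(int)
for x in (-.031,-.034,-.038):
  for z in (.08,.07,.06,.055,.05,.045,.04,.035,.03,.025):
    u=proj(s,W((x,-.09,z))); print(x,z,np.round(u,1),g[int(round(u[1])),int(round(u[0]))])
E
```

```text
t 15.4667 pos [ 0.5355 -0.1082  0.0137] F [ 0.4 -0.1 -0. ] w 0.0624 grip 0.0
station pos [ 0.0002 -0.1005  0.0137] world target [ 0.5353 -0.1077  0.    ]
shift [ 0.012 -0.005  0.344] turn [-0.012 -0.002 -0.021]
-0.031 0.08 [268.2 193.8] [155 155 151]
-0.031 0.07 [268.3 196.9] [115 116 114]
-0.031 0.06 [268.3 200. ] [113 118 114]
-0.031 0.055 [268.3 201.5] [103 116 109]
-0.031 0.05 [268.3 203. ] [ 67 101  88]
-0.031 0.045 [268.3 204.5] [58 97 83]
-0.031 0.04 [268.3 206. ] [57 96 83]
-0.031 0.035 [268.3 207.5] [51 80 70]
-0.031 0.03 [268.3 209. ] [46 67 59]
-0.031 0.025 [268.4 210.5] [44 61 54]
-0.034 0.08 [269.2 194. ] [122 124 122]
-0.034 0.07 [269.2 197.1] [114 116 114]
-0.034 0.06 [269.2 200.1] [110 117 113]
-0.034 0.055 [269.2 201.7] [ 71 102  91]
-0.034 0.05 [269.2 203.2] [60 99 85]
-0.034 0.045 [269.2 204.7] [58 98 84]
-0.034 0.04 [269.3 206.2] [58 98 84]
-0.034 0.035 [269.3 207.7] [53 86 75]
-0.034 0.03 [269.3 209.2] [48 71 62]
-0.034 0.025 [269.3 210.7] [44 60 53]
-0.038 0.08 [270.5 194.2] [101 104 102]
-0.038 0.07 [270.5 197.3] [100 103 101]
-0.038 0.06 [270.5 200.4] [103 111 108]
-0.038 0.055 [270.5 201.9] [ 68 100  89]
-0.038 0.05 [270.5 203.4] [59 98 84]
-0.038 0.045 [270.5 204.9] [57 98 84]
-0.038 0.04 [270.5 206.4] [57 98 84]
-0.038 0.035 [270.5 208. ] [53 88 77]
-0.038 0.03 [270.5 209.5] [47 73 63]
-0.038 0.025 [270.5 211. ] [45 61 54]
```

Pad tips measure at about z 54 mm, so 14 mm further down, then close.

Call:
play_rows([
  [[0,0,0],[0,0,0.2],0.27],
  [[0,0,0],[0,0,0.15],0.27],
  [[0,0,0],[0,0,0],0.27],
  [[0,0,0],[0,0,0],0.35],
  [[0,0,0],[0,0,0],0.4],
  [[0,0,0],[0,0,0],0.45],
  [[0,0,0],[0,0,0],0.6],
  [[0,0,0],[0,0,0],1],
  [[0,0,0],[0,0,0],1],
  [[0,0,0],[0,0,0],1],
])

```text
clock: 16.35
eef_pos: [0.5356, -0.1084, 0.0006]
eef_rot: [-2.391, -2.038, 0.001]
ft_force: [-2.7, 0.4, 4.4]
width: 0.0485
grip_force: 62.5
```

```bash
python3 go.py 0 0.021 0.0
```

```text
t 16.35 pos [ 0.5356 -0.1084  0.0006] F [-2.7  0.4  4.4] w 0.0485 grip 62.4976122379303
station pos [ 0.0004 -0.1006  0.0006] world target [0.5543 0.0118 0.    ]
shift [ 3.04  -0.016  0.014] turn [-0.006  0.001 -0.02 ]
```

Call:
play_rows([
  [[0,0,0],[0.05,0,0],1],
  [[0,0,0],[0.1,0,0],1],
  [[0,0,0],[0.15,0,0],1],
  [[0,0,0],[0.15,0,0],1],
  [[0,0,0],[0.15,0,0],1],
  [[0,0,0],[0.15,0,0],1],
  [[0,0,0],[0.15,0,0],1],
  [[0,0,0],[0.15,0,0],1],
  [[0,0,0],[0.15,0,0],1],
  [[0,0,0],[0.1,0,0],1],
  [[0,0,0],[0.05,0,0],1],
  [[0,0,0],[0,0,0],1],
])

```text
clock: 17.35
eef_pos: [0.5449, -0.0544, 0.0006]
eef_rot: [-2.39, -2.038, -0.001]
ft_force: [-1.0, -3.0, 4.8]
width: 0.0487
grip_force: 62.5
```

```bash
python3 go.py 0 0.021 0.0
```

```text
t 17.35 pos [ 0.5449 -0.0544  0.0006] F [-1.  -3.   4.8] w 0.0487 grip 62.498016357421875
station pos [ 0.0011 -0.0459  0.0006] world target [0.5543 0.0118 0.    ]
shift [ 1.672 -0.031  0.017] turn [ 0.004 -0.007 -0.015]
```

Call:
play_rows([
  [[0,0,0],[0.05,0,0],1],
  [[0,0,0],[0.1,0,0],1],
  [[0,0,0],[0.15,0,0.01],1],
  [[0,0,0],[0.15,0,0.01],1],
  [[0,0,0],[0.15,0,0],1],
  [[0,0,0],[0.15,0,0],1],
  [[0,0,0],[0.15,0,0],1],
  [[0,0,0],[0.15,0,0],1],
  [[0,0,0],[0.15,0,0],1],
  [[0,0,0],[0.1,0,0],1],
  [[0,0,0],[0.05,0,0],1],
  [[0,0,0],[0.05,0,0],1],
  [[0,0,0],[0,0,0],1],
  [[0,0,0],[0,0,0],1],
])

```text
clock: 18.52
eef_pos: [0.5543, -0.001, 0.0006]
eef_rot: [2.39, 2.035, -0.001]
ft_force: [-1.7, -6.5, 8.1]
width: 0.0485
grip_force: 62.9
```

```bash
python3 go.py 0 0.021 0.0
python3 - <<'E'
from h import *; from rig import eyes
st=np.load("st.npy");c,n=np.cos(st[2]),np.sin(st[2])
def L(w): d=w[:2]-st[:2]; return np.round([c*d[0]+n*d[1],-n*d[0]+c*d[1]],4)
for nm in ("top","side"):
    s=eyes.snapshot(nm); pickle.dump(s,open(nm+"8.pkl","wb")); im=s["img"]
    W=lambda q:np.array([st[0]+c*q[0]-n*q[1],st[1]+n*q[0]+c*q[1],q[2]])
    # rectify the plane z=.058 in station coordinates, 1 mm/px: cols = y 200..320, rows = x 70..-50
    ys=np.arange(.2,.32,.0005);xs=np.arange(.07,-.05,-.0005)
    mp=np.array([[proj(s,W((x,y,.058))) for y in ys] for x in xs],np.float32)
    r=cv2.remap(im,mp,None,cv2.INTER_CUBIC); cv2.imwrite(f"pics/r_{nm}.png",r[:,:,::-1])
    h=cv2.cvtColor(r,cv2.COLOR_RGB2HSV)
    b=cv2.inRange(h,(100,130,80),(125,255,255)); red=cv2.inRange(h,(0,130,90),(8,255,255))|cv2.inRange(h,(172,130,90),(180,255,255))
    for k,m in (("blue",b),("red",red)):
        nl,l,q,cc=cv2.connectedComponentsWithStats(m)
        for i in range(1,nl):
            if q[i][4]>60: x0,y0,w,hh,a=q[i]; print(nm,k,"y",ys[x0],ys[min(x0+w,239)],"x",xs[min(y0+hh,239)],xs[y0],a)
    row=r[int((.07-0)/.0005)-6:int(.07/.0005)+6].mean(0); print(nm,[(round(ys[i],4),row[i].astype(int).tolist()) for i in range(90,175,5)])
E
```

```text
t 18.5167 pos [ 0.5543 -0.001   0.0006] F [-1.7 -6.5  8.1] w 0.0485 grip 62.871333360672
station pos [0.0021 0.0084 0.0006] world target [0.5543 0.0118 0.    ]
shift [ 0.315 -0.052  0.014] turn [ 0.017  0.019 -0.028]
top blue y 0.24550000000000005 0.26150000000000007 x -0.030500000000000083 0.02849999999999997 2815
top red y 0.26650000000000007 0.2720000000000001 x 0.046499999999999986 0.0595 207
top [(np.float64(0.245), [206, 234, 255]), (np.float64(0.2475), [143, 204, 255]), (np.float64(0.25), [98, 178, 254]), (np.float64(0.2525), [80, 167, 254]), (np.float64(0.255), [68, 152, 249]), (np.float64(0.2575), [57, 135, 216]), (np.float64(0.26), [49, 121, 163]), (np.float64(0.2625), [46, 114, 122]), (np.float64(0.265), [44, 111, 102]), (np.float64(0.2675), [43, 111, 101]), (np.float64(0.27), [45, 112, 101]), (np.float64(0.2725), [46, 112, 101]), (np.float64(0.275), [45, 112, 100]), (np.float64(0.2775), [44, 112, 100]), (np.float64(0.28), [43, 111, 100]), (np.float64(0.2825), [43, 111, 100]), (np.float64(0.285), [44, 111, 100])]
side blue y 0.24550000000000005 0.26700000000000007 x -0.032000000000000084 0.02749999999999997 4199
side red y 0.26600000000000007 0.2755000000000001 x 0.04299999999999998 0.064 607
side [(np.float64(0.245), [148, 168, 226]), (np.float64(0.2475), [97, 134, 223]), (np.float64(0.25), [69, 119, 220]), (np.float64(0.2525), [60, 113, 216]), (np.float64(0.255), [58, 106, 201]), (np.float64(0.2575), [53, 94, 175]), (np.float64(0.26), [48, 82, 146]), (np.float64(0.2625), [47, 79, 126]), (np.float64(0.265), [48, 82, 109]), (np.float64(0.2675), [50, 89, 93]), (np.float64(0.27), [51, 92, 84]), (np.float64(0.2725), [51, 93, 79]), (np.float64(0.275), [50, 92, 78]), (np.float64(0.2775), [50, 92, 78]), (np.float64(0.28), [50, 92, 78]), (np.float64(0.2825), [50, 92, 78]), (np.float64(0.285), [49, 91, 77])]
```

Bar end reads about 0.258 and the pointer about 0.270, so roughly 11 mm remains.

Call:
play_rows([
  [[0,0,0],[0.05,0,0],1],
  [[0,0,0],[0.08,0,0],1],
  [[0,0,0],[0.08,0,0],1],
  [[0,0,0],[0.05,0,0],1],
  [[0,0,0],[0.02,0,0],1],
  [[0,0,0],[0,0,0],1],
  [[0,0,0],[0,0,0],1],
  [[0,0,0],[0,0,0],1],
])

```text
clock: 19.28
eef_pos: [0.556, 0.0098, 0.0006]
eef_rot: [2.39, 2.035, -0.001]
ft_force: [-1.8, -6.9, 8.7]
width: 0.0486
grip_force: 62.9
```

```bash
python3 go.py 0 0.021 0.0
python3 - <<'E'
from h import *; from rig import eyes
st=np.load("st.npy");c,n=np.cos(st[2]),np.sin(st[2])
W=lambda q:np.array([st[0]+c*q[0]-n*q[1],st[1]+n*q[0]+c*q[1],q[2]])
ys=np.arange(.1,.32,.0005)
def prof(s,xr,z=.058):
    mp=np.array([[proj(s,W((x,y,z))) for y in ys] for x in np.arange(*xr,.001)],np.float32)
    return cv2.remap(s["img"],mp,None,cv2.INTER_LINEAR).astype(float).mean(0)
for nm in ("top","side"):
    d=eyes.snapshot(nm)
    for tag,s in (("t0",load(nm+"0")),("t8",load(nm+"8")),("now",d)):
        p=prof(s,(-.015,.015))[:,2]; g=np.gradient(cv2.GaussianBlur(p[None],(0,0),2)[0])
        k=np.argsort(g)[:1]; 
        # local minima of gradient = falling edges
        e=[(round(ys[i],4),round(g[i],1)) for i in range(2,len(g)-2) if g[i]==g[i-2:i+3].min() and g[i]<-2]
        q=prof(s,(.042,.052)); rd=np.clip(q[:,0]-q[:,1],0,None); rd[ys<.255]=0; rd[ys>.285]=0; rd[rd<rd.max()*.3]=0
        print(nm,tag,"edges",e,"pointer",round((rd*ys).sum()/rd.sum(),4),rd.max())
E
```

```text
t 19.2833 pos [0.556  0.0098 0.0006] F [-1.8 -6.9  8.7] w 0.0486 grip 62.8928017616272
station pos [0.002  0.0193 0.0006] world target [0.5543 0.0118 0.    ]
shift [ 0.041 -0.051  0.015] turn [ 0.016  0.023 -0.03 ]
top t0 edges [(np.float64(0.15), np.float64(-9.8))] pointer 0.2693 71.10000000000001
top t8 edges [(np.float64(0.2595), np.float64(-9.6))] pointer 0.2693 72.69999999999999
top now edges [(np.float64(0.2705), np.float64(-9.7))] pointer 0.2693 72.5
side t0 edges [(np.float64(0.149), np.float64(-4.3)), (np.float64(0.1635), np.float64(-2.2))] pointer 0.271 70.30000000000001
side t8 edges [(np.float64(0.258), np.float64(-5.4))] pointer 0.271 70.3
side now edges [(np.float64(0.2685), np.float64(-5.5))] pointer 0.271 69.8
```

The two views put the end at +1.2 and -2.5 mm from the pointer. The bar is pressed down with about 9 N and held still, so I'm handing in.

```bash
python3 -c "
from rig import manip; print(manip.sign_off())"
```

```text
the job is handed in; nothing more can be done
None
```

The job is handed in, though no verdict came back: the guard is resting on its open stop, and the bar's blue end is within about 3 mm of the red pointer by camera, gripped and pressed flat on the deck.

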